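# Shut the slide cases, then hold the microscope's slide clamp open

## Robot

A 6-joint arm with a two-finger parallel gripper is mounted at the origin on the work surface. World frame = base frame: x ahead of the robot, y to its left, z up, the work surface at z = 0. Lengths are in m, angles in rad, forces in N, time in s.
With the tool pointing down it reaches from about 0.325 to 0.9 m from the base axis. Payload 6.1 kg.
Tool frame: the origin (TCP) lies midway between the tips of the shut fingers; the grasp point (between the pads) lies 19 mm behind it; z points along the fingers, y is the line along which they close (so a half turn about z gives the same grasp; the last joint's range is limited). The gripper opens to 87 mm and grips with 3 to 60 N. Pads are 19 mm wide; open, the fingers measure 117 mm over their backs; the gripper's body (75 mm by 190 mm) begins 51 mm behind the grasp point.
Start: joints at [-1.244, 0.22, 1.526, -0, 1.395, -0.126], TCP at [0.273, -0.562, 0.223] pointing down, gripper open.
Joint ranges: [-2.98, 2.98], [-0.91, 2.08], [0.09, 2.57], [-1.24, 4.39], [0.2, 2.65], [-2.68, 2.68]. Speed limits (rad/s): [2.57, 2.57, 3.01, 3.14, 3.14, 3.14].

## Interface

Orientations are given as a rotation vector (axis times angle).
In Python, from station import arm gives the robot as it stands. Calls block until the motion is done:
- arm.reach(position, orientation): joint-space move of the TCP to a pose.
- arm.servo_line(position, rotation=None, velocity=0.15, until_force=None): straight line of the TCP; rotation=None keeps the orientation; velocity is the mean speed in m/s. With until_force (N) it stops when the force on the tool has changed by that much, and returns True; else False.
- arm.move_j(angles): joint-space move.
- arm.open_gripper() and arm.close(newtons=None): open the fingers fully, or close them until they stop; newtons is the grip in N (None keeps the last).
- arm.pause(seconds).
- arm.solve_ik(position, orientation): joint angles nearest the present ones, or None.
- arm.get_obs(): the state.
- arm.grab_frame(name): name is "scene" or "top" or "wrist"; returns the picture (384x512x3 uint8, blue, green, red); there is no depth.
- arm.camera_params(name): a dict with "intrinsics" (3x3 intrinsics, pixels), "k1" (the pictures are not rectified: a ray, as slopes to the right and down, at radius r is drawn at 1 + k1 r^2 times it, then the intrinsics apply), "rvec" (rotation vector, rad) and "tvec" (3), from world to camera coordinates, as OpenCV has them. Camera axes: x right, y down, z forward; pixel columns grow to the right and rows downward; lengths in m; the calibration is good to about 2 mm. A picture is of the moment at which its call begins: read the wrist's pose just before it. camera_params takes no time and is no camera call; for the wrist camera it gives the pose at the moment of the call.
A pose or a line that the arm cannot do raises arm.Unreachable and nothing moves.
- arm.hand_in(): hands the job in; it is judged then, once.
Trained networks look in the newest picture that a camera, given by its name, has taken for a name from the list of things; names that differ only in an ending like _2 or _b are one class to them, and where a whole thing is asked for, a point or a joint stands for the part that bears it (a point fixed in the world has none). Each returns a list of dicts, best first, with "confidence" (0 to 1); they miss things now and then, are a little off and sometimes report something else, mostly with a low value. They report only what shows in the picture. A call takes as long as a camera call. They do not tell look-alikes from the thing itself.
- arm.silhouettes(camera, label): "region" (384x512 bool, what is visible of it) and "bbox" ([left, top, right, bottom] in pixels, round what is visible of it).
- arm.spot_point(camera, label): "pixel" ([column, row] in pixels: a listed point, or the origin of a listed thing).
The state is a dict: "time_s": time; "joint_positions": joint angles; "qd": joint speeds; "effort": joint torques, N m; "eef_pos": TCP position; "tcp_rot": TCP orientation; "force": force on the tool from outside, world axes, zero at the start; "torque": the same for the moment, N m; "gripper_width": finger opening in m; "grasp_force": force on a finger pad.
Only numpy, scipy, OpenCV 4.12 (cv2) and the standard library are available. Lean on these libraries where they do the work, as an engineer would, in place of code of your own. Each camera call takes 0.05 s, during which the arm holds its last target. There are 200 camera calls.

## Task

I have taken my slide out and am ready to load it into the microscope. Snap down the covers of the two open slide cases so that the catch of each holds it shut, keeping dust off the other slides; then push the thumb pin of the slide clamp on the microscope stage back against its spring to its stop, without forcing it, and keep it held wide open there for me. Your program finishes while still holding the clamp open; do not touch the objectives and leave the other things on the table where they are.

Things in the scene. Friction and masses are not known exactly. Their poses are not given: they have to be found in the camera images.
- scope: Laboratory microscope, cream, 415 mm tall, fixed. Origin on the table under the optical axis (upright objective); x points from its open front to the limb (column 85 to 140 mm behind the axis, 70 mm wide), y to its left, z up. Nosepiece, arm and viewing head stand over the stage up to 53 mm to either side of the axis; the eyepieces are swung to the rear. Foot: x -100 to 150, y +-85 mm, 38 mm high.
- stage_top (a point): On the optical axis at the top of the black stage, 140 mm above the table, axes of the scope. The stage is a plate 150 mm (x, +-75) by 216 mm (y, +-108), 14 mm thick. On its right half (-y) lies the empty slide holder: a fixed back bar and left jaw 6 mm high and, at the right end, the sprung clamp lever. The right edge of the stage is clear above.
- slide_clamp (a joint): Angle of the clamp lever, rad: 0 = closed, at rest; 0.60 = wide open, at its solid stop. A steel bell crank 8 mm high on an upright pivot: a curved finger 40 mm long points to the scope's front, a straight tail to its right carries the thumb pin. Seen from above it opens anticlockwise. A spring drives it closed: 1.5 N at the pin when closed, 4 N at the stop; let go, it flies shut.
- thumb_pin (a point): Centre of the top of the thumb pin (moves with the lever): upright steel pin, 10 mm in diameter, 17 mm proud of the tail, top 164.5 mm above the table. Closed, it is at (19, -133) mm in the scope's x, y, outside the stage's right edge; opening, it moves back (+x of the scope), then also inward, on an arc of 36 mm radius. Push its front with closed fingertips or pinch it from above.
- clamp_pivot (a point): Pivot of the clamp lever at the level of the stage top, fixed on the microscope at (19, -97, 140) mm in the scope's frame; same axes as the scope.
- cover_a (a joint): Opening angle of the hinged cover of slide case A, rad: 0 = flat shut, growing upward (starts at 0.45 to 1.05). The stiff hinge lets it stay where it is left. In the last 0.1 rad a springy catch tongue in the middle of its front edge rides over a ridge of the case (about 5 N at the front edge) and snaps under it: the cover then stays at 0 to 0.01; if not snapped, it springs up to 0.1 or more.
- case_a: Slide case A, off-white plastic, full of glass slides, fixed, 85 mm (x) by 100 mm (y), 30 mm high without its cover. Origin at the middle of its underside; x points from its front edge to its hinge, y along the hinge, z up. The cover is an upside-down tray 85 x 100 x 10 mm; shut, its flat top is 40 mm above the table.
- hinge_a (a point): Middle of the hinge line of case A, 30 mm above the table and 42.5 mm behind the case's middle (its +x), fixed on the case, with the case's axes.
- lip_a (a point): The point to press on cover A (moves with it): on its top face, in the middle of its width, 75 mm from the hinge line and 10 mm above it when shut (10 mm behind the front edge of the cover).
- cover_b (a joint): Opening angle of the cover of slide case B, just like cover_a.
- case_b: Slide case B, the same kind as case A, same axes.
- hinge_b (a point): Middle of the hinge line of case B, like hinge_a (the same kind of case).
- lip_b (a point): The point to press on cover B, like lip_a.
- objectives: Nosepiece with four steel objectives above the middle of the stage, part of the microscope, from 168 mm above the table upwards, within 60 mm of the optical axis: not to be touched. Origin and axes are those of the scope.
- moss_tub: Bystander: clear lidded tub of moss, 110 x 95 x 48 mm, loose, standing in one of the three places shared with the cases. Origin at the middle of its underside.
- moss_tub_2: Bystander: the same kind of tub, farther left. Origin at the middle of its underside.
- vial_1: Bystander: upright glass vial with a black cap, 28 mm in diameter, 62 mm tall, between the cases. Origin at the middle of its underside, z along the vial.
- vial_2: Bystander: the same kind of vial, left of the microscope. Origin at the middle of its underside, z along the vial.
- petri_dish: Bystander: shut petri dish, 93 mm in diameter, 15 mm high. Origin at the middle of its underside.
- dropper: Bystander: plastic dropper pipette lying on the table, 155 mm long, 14 mm thick. Origin under its middle.
- forceps: Bystander: steel forceps lying on the table, 125 mm long. Origin under their middle.
Not all that is in view belongs to the job. Leave any pink look-alike of the case_a alone. What is shaped like the case_b but pink is not meant.

How it is judged:
On the way, in this order (a step that is already met when the one before it is completed fails the run):
1. both covers are down and held by their catches, with the fingers off them (value of joint each of cover_a, cover_b below 0.03 rad and contact force between the fingers and anything else below 0.3 N), for 0.2 s.
2. the slide clamp is pushed open to its stop by the fingers (value of joint slide_clamp above 0.55 rad and contact force between the fingers and scope above 1 N), for 0.2 s.
At the end, for the whole second after the job is handed in: Both covers stay shut by their catches (within 0.03 rad of flat), and through the last second the robot's fingers hold the slide clamp open at its stop (0.55 rad or more of 0.60) with more than 1 N (all of step 2 and value of joint each of cover_a, cover_b below 0.03 rad); the arm keeps its last pose, push and grip.
It fails at once if the clamp lever or the microscope is forced: more than 30 N from the robot (contact force between any of the fingers, the arm and scope above 30 N).
It fails at once if the robot touches the nosepiece or an objective (contact force between any of the fingers, the arm and objectives above 1 N).
It fails at once if a bystander is pushed away or a vial knocked over (distance of any of moss_tub, moss_tub_2, vial_1, vial_2, petri_dish, dropper, forceps from where it was at the start of the episode above 0.03 m or angle between any of vial_1, vial_2's own z axis and vertical above 0.5 rad).
It also fails if it takes over 51 s, if anything falls off the work surface, if the arm or the gripper's body presses on something with over 40 N, if the wrist force passes 120 N, or if a joint passes its speed limit or range.

## Working session

There is one attempt and no reset: what is moved stays moved. The work goes in short steps, each a Python script; the robot and the scene stay as the last script left them, time stands still between calls to the robot, and variables do not carry over. Pictures are saved under pics/ and viewed, at most 10 in all, crops included, and the job is handed in when it is done.

```bash
mkdir -p pics; ls
cat > h.py <<'E'
import numpy as np, cv2
from station import arm
from scipy.spatial.transform import Rotation as R
def cam(n):
    p=arm.camera_params(n); return np.array(p["intrinsics"]),float(p["k1"]),R.from_rotvec(p["rvec"]).as_matrix(),np.array(p["tvec"])
def proj(P,c):
    K,k1,Rm,t=c; q=np.atleast_2d(P)@Rm.T+t; s=q[:,:2]/q[:,2:]; s=s*(1+k1*(s**2).sum(1,keepdims=True))
    return s@K[:2,:2].T+K[:2,2]
def ray(px,c):
    K,k1,Rm,t=c
    s=cv2.undistortPoints(np.array([[px]],float),K,np.array([k1,0,0,0.]))[0,0]
    return -Rm.T@t, Rm.T@np.array([s[0],s[1],1])
def onz(px,c,z):
    o,d=ray(px,c); return o+d*(z-o[2])/d[2]
def tri(obs):
    A=0;b=0
    for px,c in obs:
        o,d=ray(px,c); d=d/np.linalg.norm(d); M=np.eye(3)-np.outer(d,d); A=A+M;b=b+M@o
    return np.linalg.solve(A,b)
E
python3 - <<'E'
from h import *
for n in ["scene","top"]:
    im=arm.grab_frame(n); cv2.imwrite(f"pics/{n}0.png",im)
    c=cam(n); print(n,c[0][0,0],c[1],-c[2].T@c[3],c[2][2])
    for l in ["scope","stage_top","thumb_pin","clamp_pivot","case_a","hinge_a","lip_a","moss_tub","vial_1"]:
        print(l,[(np.round(d["pixel"]).tolist(),round(d["confidence"],2)) for d in arm.spot_point(n,l)])
print(arm.get_obs())
E
```

```text
pics
scene 382.38628988791254 -0.025057324983893563 [1.28472051 0.34057181 0.89928469] [-0.69420635 -0.23503449 -0.68032076]
scope [([276.0, 242.0], 0.57)]
stage_top [([276.0, 213.0], 0.92)]
thumb_pin [([233.0, 203.0], 0.64)]
clamp_pivot [([247.0, 212.0], 0.59)]
case_a [([100.0, 229.0], 0.94), ([191.0, 261.0], 0.89), ([139.0, 195.0], 0.81), ([192.0, 203.0], 0.72), ([347.0, 197.0], 0.61)]
hinge_a [([179.0, 261.0], 0.9), ([343.0, 204.0], 0.87), ([82.0, 231.0], 0.76), ([193.0, 203.0], 0.69), ([127.0, 193.0], 0.67), ([246.0, 213.0], 0.62)]
lip_a [([193.0, 183.0], 0.92), ([192.0, 242.0], 0.8), ([104.0, 216.0], 0.77), ([344.0, 185.0], 0.76), ([198.0, 202.0], 0.32)]
moss_tub [([158.0, 227.0], 0.83), ([376.0, 282.0], 0.81), ([139.0, 192.0], 0.22)]
vial_1 [([166.0, 208.0], 0.65), ([366.0, 236.0], 0.64), ([231.0, 202.0], 0.45)]
top 416.93570841452265 -0.0032953400221496765 [0.39562984 0.03378943 1.371902  ] [ 0.06575449  0.01653514 -0.99769882]
scope [([223.0, 172.0], 0.71)]
stage_top [([220.0, 169.0], 0.91)]
thumb_pin [([261.0, 158.0], 0.5)]
clamp_pivot [([248.0, 158.0], 0.6)]
case_a [([316.0
[... 538 characters left out ...]
, 179.0], 0.58)]
{'time_s': 1.0, 'joint_positions': array([-1.24411767e+00,  2.20398287e-01,  1.52650124e+00, -4.21600404e-06,
        1.39471227e+00, -1.26121144e-01]), 'qd': array([-0.00154747,  0.00151556, -0.00074617,  0.00048932, -0.0005068 ,
       -0.00190651]), 'effort': array([ 2.03771215e-04, -4.94573879e+01, -3.87721467e+01,  7.01589603e-02,
        4.69450490e-02, -7.61981710e-06]), 'eef_pos': array([ 0.27340748, -0.56201246,  0.22253805]), 'tcp_rot': array([-3.06140338e+00, -7.05192636e-01,  9.49769898e-06]), 'force': array([-0.03186359,  0.40206267,  0.28901989]), 'torque': array([-0.0096063 , -0.00260049,  0.01596409]), 'grasp_force': 0.0, 'gripper_width': 0.08723131702011097}
```

```bash
python3 -c "
import cv2
a=cv2.imread('pics/scene0.png');cv2.imwrite('pics/s1.png',cv2.resize(a[150:330,40:420],None,fx=2.1,fy=2.1,interpolation=2))
a=cv2.imread('pics/top0.png');cv2.imwrite('pics/t1.png',cv2.resize(a[90:300,110:430],None,fx=2.5,fy=2.5,interpolation=2))"
```

```text
(no output)
```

View pics/s1.png

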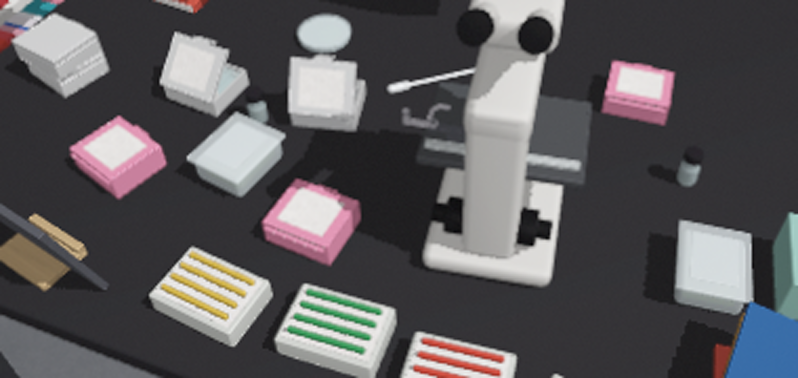

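View pics/t1.png

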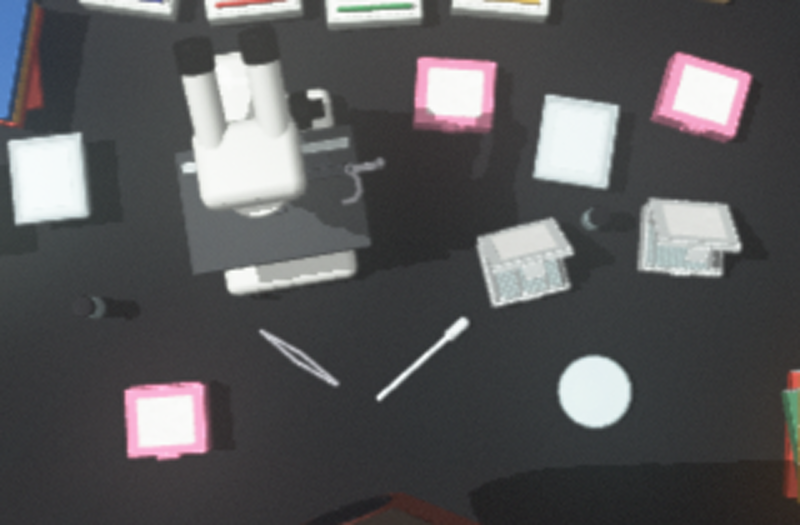

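The two off-white open cases are at top px (320,195) and (386,185), and at scene px about (192,203) and (139,195). Three pink look-alikes are excluded: top (292,127), (391,128) and (177,258). The closed tub at top (341,147) is a bystander. The vial between the cases is at top (346,178), and the clamp tail and pin are at about (261,156). Next I'll fit the poses.

```bash
cat > fit.py <<'E'
from h import *
from scipy.optimize import least_squares
T,S=cam("top"),cam("scene")
def near(n,l,px,tol=14):
    d=[x for x in arm.spot_point(n,l) if np.hypot(*(np.array(x["pixel"])-px))<tol]
    return np.array(d[0]["pixel"]) if d else None
def Rz(a): return R.from_euler('z',a).as_matrix()
def case_pts(p):
    x,y,a,th=p; M=Rz(a); o=np.array([x,y,0])
    h=np.array([.0425,0,.03]); L=h+np.array([-.075*np.cos(th)+.01*np.sin(th)*1,0,.075*np.sin(th)+.01*np.cos(th)])
    # tray top normal tilts toward hinge (+x) when open
    f=lambda v:o+M@v
    return dict(case_a=f(np.zeros(3)),hinge_a=f(h),lip_a=f(L))
def fit_case(pt,ps):
    ob=[]
    for n,c,pxs in(("top",T,pt),("scene",S,ps)):
        for l,px in pxs.items():
            q=near(n,l,px)
            if q is not None: ob.append((l,c,q))
    x0=onz(pt["hinge_a"],T,.03)
    f=lambda p:np.concatenate([proj(case_pts(p)[l],c)[0]-q for l,c,q in ob])
    r=least_squares(f,[x0[0]-.04,x0[1],0,.8],loss="soft_l1")
    print(np.round(r.x,4),"res",np.round(f(r.x).reshape(-1,2),1).tolist(),[o[0] for o in ob]); return r.x
SP=dict(scope=[0,0,0],stage_top=[0,0,.14],thumb_pin=[.019,-.133,.1645],clamp_pivot=[.019,-.097,.14])
def fit_scope(ex=()):
    ob=[]
    for n,c,pp in(("top",T,dict(scope=(223,172),stage_top=(220,169),thumb_pin=(261,156),clamp_pivot=(248,158))),("scene",S,dict(scope=(276,242),stage_top=(276,213),thumb_pin=(233,203),clamp_pivot=(247,212)))):
        for l,px in pp.items():
            q=near(n,l,px)
            if q is not None: ob.append((l,c,q))
    ob+=list(ex)
    f=lambda p:np.concatenate([proj(np.array([p[0],p[1],0])+Rz(p[2])@np.array(SP[l]),c)[0]-q for l,c,q in ob])
    r=least_squares(f,[.5,.1,0],loss="soft_l1"); print(np.round(r.x,4),np.round(f(r.x).reshape(-1,2),1).tolist(),[o[0] for o in ob]); return r.x
E
python3 - <<'E'
from fit import *
arm.grab_frame("top");arm.grab_frame("scene")
A=fit_case(dict(case_a=(316,192),hinge_a=(318,185),lip_a=(322,192)),dict(case_a=(192,203),hinge_a=(193,203),lip_a=(193,183)))
B=fit_case(dict(case_a=(380,185),hinge_a=(387,172),lip_a=(388,186)),dict(case_a=(139,195),hinge_a=(127,193),lip_a=(139,178)))
P=fit_scope()
np.save("poses.npy",np.array([A,B,np.r_[P,0]]))
# overlay
def box(x0,x1,y0,y1,z0,z1):
    v=np.array([[x,y,z] for x in(x0,x1) for y in(y0,y1) for z in(z0,z1)]);e=[(i,i^b) for i in range(8) for b in(1,2,4) if i<i^b];return v,e
for n,c,sl in(("top",T,np.s_[130:235,200:420]),("scene",S,np.s_[150:290,100:320])):
    im=arm.grab_frame(n); k=3.5; im=cv2.resize(im,None,fx=k,fy=k,interpolation=2)
    def dr(v,e,col):
        q=(proj(v,c)+.5)*k
        for i,j in e: cv2.line(im,tuple(int(t) for t in q[i]),tuple(int(t) for t in q[j]),col,1)
    for p in(A,B):
        M=Rz(p[2]);o=np.array([p[0],p[1],0])
        v,e=box(-.0425,.0425,-.05,.05,0,.03);dr(o+v@M.T,e,(0,255,0))
        v,e=box(-.085,0,-.05,.05,0,.01);th=p[3];H=R.from_euler('y',th).as_matrix()
        dr(o+(v@H.T+[.0425,0,.03])@M.T,e,(0,0,255))
    M=Rz(P[2]);o=np.array([P[0],P[1],0])
    v,e=box(-.075,.075,-.108,.108,.126,.14);dr(o+v@M.T,e,(0,255,0))
    v,e=box(-.1,.15,-.085,.085,0,.038);dr(o+v@M.T,e,(255,255,0))
    v,e=box(.014,.024,-.138,-.128,.1475,.1645);dr(o+v@M.T,e,(0,0,255))
    s=tuple(slice(int(a.start*k),int(a.stop*k)) for a in sl); cv2.imwrite(f"pics/{n}_ov.png",im[s])
E
```

```text
[ 0.4867 -0.1533  0.1044  0.706 ] res [[2.0, 0.1], [-0.1, -7.9], [-1.0, -0.4], [-1.9, -0.5], [0.5, -0.8], [2.5, -0.7]] ['case_a', 'hinge_a', 'lip_a', 'case_a', 'hinge_a', 'lip_a']
[ 0.5103 -0.3559 -0.1862  0.7361] res [[2.8, -0.9], [0.3, 0.8], [0.9, -0.7], [2.3, -2.9], [0.2, 1.5], [3.8, 3.7]] ['case_a', 'hinge_a', 'lip_a', 'case_a', 'hinge_a', 'lip_a']
[0.5475 0.1546 0.164 ] [[-0.8, 0.9], [1.1, -1.1], [-0.5, 0.1], [-1.5, -0.6], [-1.4, 2.0], [0.0, -4.2], [-0.6, -0.2], [0.5, -2.1]] ['scope', 'stage_top', 'thumb_pin', 'clamp_pivot', 'scope', 'stage_top', 'thumb_pin', 'clamp_pivot']
```

View pics/top_ov.png

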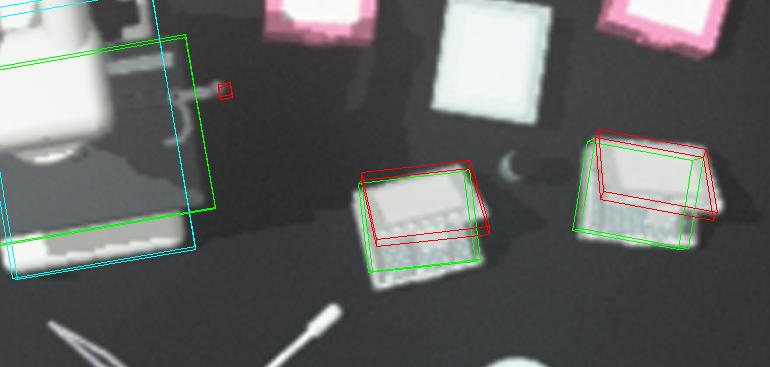

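View pics/scene_ov.png

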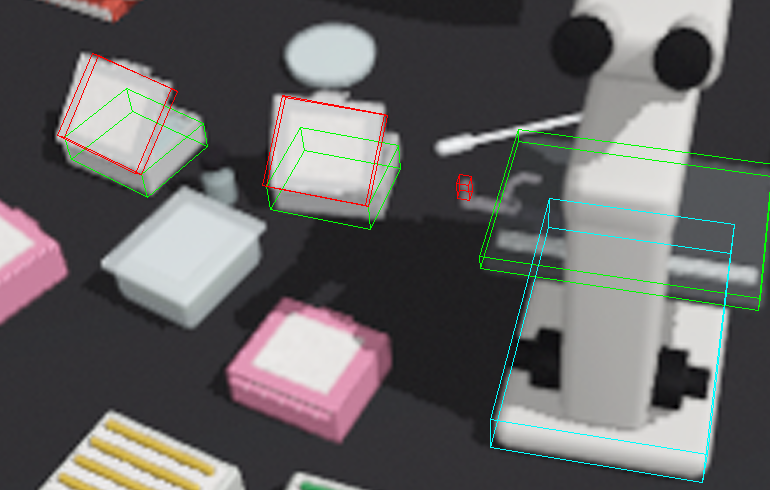

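The fit is 5–10 mm off: case A's base sits about 4 px lower in the top view than modelled. I'll refine with wrist views.

```bash
cat >> h.py <<'E'
def down(a): return R.from_matrix(R.from_euler('z',a).as_matrix()@np.diag([1.,-1,-1])).as_rotvec()
E
python3 - <<'E'
from h import *
import pickle
arm.close(10)
V=[]
for i,(p,a) in enumerate([((.40,-.30,.36),np.pi/2-.55),((.42,-.10,.40),np.pi/2-.15)]):
    try: arm.reach(p,down(a))
    except arm.Unreachable as e: print(p,e); continue
    c=cam("wrist"); im=arm.grab_frame("wrist"); cv2.imwrite(f"pics/w{i}.png",im)
    print("cam",-c[2].T@c[3],c[2][2],c[0][0,0])
    D={}
    for l in ["case_a","hinge_a","lip_a","scope","stage_top","thumb_pin","clamp_pivot"]:
        D[l]=[(np.array(d["pixel"]),d["confidence"]) for d in arm.spot_point("wrist",l)]
        print(l,[(np.round(d[0]).tolist(),round(d[1],2)) for d in D[l]])
    V.append((c,D))
pickle.dump(V,open("V.pkl","wb")); print(arm.get_obs()["time_s"])
a=[cv2.imread(f"pics/w{i}.png") for i in(0,1)]
cv2.imwrite("pics/ww.png",cv2.resize(np.hstack(a),(800,300)))
E
```

```text
cam [ 0.43885606 -0.2374375   0.52188012] [-0.14184571 -0.22813677 -0.9632411 ] 283.94653871910805
case_a [([320.0, 154.0], 0.88), ([247.0, 56.0], 0.75), ([423.0, 113.0], 0.61)]
hinge_a [([266.0, 30.0], 0.67), ([456.0, 105.0], 0.66), ([348.0, 146.0], 0.57)]
lip_a [([250.0, 41.0], 0.97), ([414.0, 115.0], 0.78), ([332.0, 161.0], 0.63)]
scope []
stage_top []
thumb_pin []
clamp_pivot []
cam [ 0.43169079 -0.02713775  0.56245063] [-0.04053933 -0.26605792 -0.96310422] 283.94653871910805
case_a [([283.0, 173.0], 0.95), ([395.0, 114.0], 0.86), ([396.0, 264.0], 0.65)]
hinge_a [([429.0, 109.0], 0.88), ([420.0, 273.0], 0.71), ([309.0, 170.0], 0.6)]
lip_a [([295.0, 185.0], 0.71), ([389.0, 112.0], 0.61), ([386.0, 268.0], 0.59)]
scope []
stage_top []
thumb_pin [([372.0, 47.0], 0.57)]
clamp_pivot [([358.0, 21.0], 0.74)]
6.5833
```

View pics/ww.png

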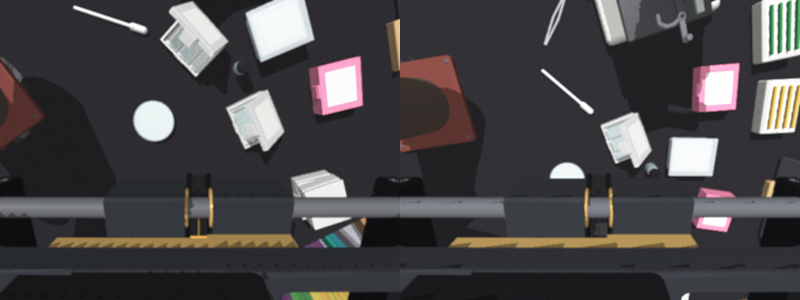

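```bash
cat > fit2.py <<'E'
from fit import *
import pickle
V=pickle.load(open("V.pkl","rb")); W0,W1=V[0][0],V[1][0]
def hull(p,c,n):
    M=Rz(p[2]);o=np.array([p[0],p[1],0]);m=np.zeros((384,512),np.uint8)
    g=lambda a,b:np.array([[x,y,z] for x in a for y in(-.05,.05) for z in b])
    v1=g((-.0425,.0425),(0,.03)); v2=g((-.085,0),(0,.01))@R.from_euler('y',p[3]).as_matrix().T+[.0425,0,.03]
    for v in(v1,v2):
        q=np.round(proj(o+v@M.T,c)*16).astype(np.int32)
        cv2.fillConvexPoly(m,cv2.convexHull(q.reshape(-1,1,2)),1,shift=4)
    return cv2.GaussianBlur(m.astype(np.float32),(0,0),1.)
E
python3 - <<'E'
from fit2 import *
from scipy.optimize import minimize
P0=np.load("poses.npy")
obs={}
for n in["top","scene"]:
    arm.grab_frame(n); obs[n]=arm.silhouettes(n,"case_a")
w=[cv2.imread(f"pics/w{i}.png") for i in(0,1)]
arm.grab_frame("wrist"); obs["w1"]=arm.silhouettes("wrist","case_a")
C=dict(top=T,scene=S,w1=W1)
# w0: threshold the whitish plastic near the case
for k,s in obs.items(): print(k,[(np.round(d["bbox"]).tolist(),round(d["confidence"],2)) for d in s])
def best(k,p):
    q=hull(p,C[k],k)>.5; r=[((d["region"]&q).sum()/(d["region"]|q).sum(),d["region"]) for d in obs[k]]
    r=max(r,key=lambda t:t[0]); print(k,"iou",r[0]); return r[1] if r[0]>.35 else None
out=[]
for i in(0,1):
    p0=P0[i].copy(); regs={k:best(k,p0) for k in C}; regs={k:cv2.GaussianBlur(r.astype(np.float32),(0,0),1.) for k,r in regs.items() if r is not None}
    f=lambda p:sum(((hull(p,C[k],k)-r)**2).sum()/r.sum() for k,r in regs.items())
    b=None
    for da in(-.1,0,.1):
      for dt in(-.2,0,.2):
        x0=p0+[0,0,da,dt]; sx=np.vstack([x0]+[x0+d for d in np.diag([.012,.012,.1,.15])])
        r=minimize(f,x0,method="Nelder-Mead",options=dict(initial_simplex=sx,maxiter=150))
        if b is None or r.fun<b.fun:b=r
    print(i,b.x.round(4),b.fun,f(p0)); out.append(b.x)
    for k,r in regs.items(): print(k,((hull(b.x,C[k],k)-r)**2).sum()/r.sum())
    for j,c in enumerate((W0,W1)):
        cn,_=cv2.findContours((hull(out[i],c,0)>.5).astype(np.uint8),0,1); cv2.drawContours(w[j],cn,-1,(0,255,0),1)
        for v in case_pts(out[i]).values(): cv2.circle(w[j],tuple(int(t) for t in proj(v,c)[0]),1,(0,0,255),-1)
ex=[("thumb_pin",W1,np.array([372,47])),("clamp_pivot",W1,np.array([358,21]))]
t=dict(top=[("scope",223,172),("stage_top",220,169),("thumb_pin",261,157),("clamp_pivot",248,158)],scene=[("scope",276,242),("stage_top",276,213),("thumb_pin",233,203),("clamp_pivot",247,212)])
for n,c in(("top",T),("scene",S)): ex+=[(l,c,np.array([x,y])) for l,x,y in t[n]]
f=lambda p:np.concatenate([proj(np.array([p[0],p[1],0])+Rz(p[2])@np.array(SP[l]),c)[0]-q for l,c,q in ex])
r=least_squares(f,[.55,.15,.16],loss="soft_l1");print(r.x,f(r.x).reshape(-1,2).round(1).tolist())
q=proj(np.array([r.x[0],r.x[1],0])+np.array([SP["thumb_pin"],SP["clamp_pivot"],[-.075,-.108,.14]])@Rz(r.x[2]).T,W1)
for a in q: cv2.circle(w[1],tuple(int(t) for t in a),1,(0,0,255),-1)
np.save("poses2.npy",np.array([out[0],out[1],np.r_[r.x,0]]))
a=np.hstack([w[0][0:220,190:400],w[1][0:220,240:440]]); cv2.imwrite("pics/wov.png",cv2.resize(a,None,fx=1.9,fy=1.9,interpolation=2)); print(arm.get_obs()["time_s"])
E
```

```text
top [([160.0, 240.0, 196.0, 277.0], 0.93), ([372.0, 110.0, 414.0, 147.0], 0.89), ([275.0, 111.0, 310.0, 144.0], 0.61), ([301.0, 179.0, 314.0, 200.0], 0.57)]
scene [([329.0, 182.0, 362.0, 208.0], 0.94), ([176.0, 178.0, 214.0, 211.0], 0.92), ([167.0, 235.0, 212.0, 276.0], 0.84), ([115.0, 170.0, 157.0, 201.0], 0.82), ([74.0, 206.0, 118.0, 246.0], 0.57)]
w1 [([376.0, 243.0, 426.0, 294.0], 0.97), ([371.0, 80.0, 434.0, 144.0], 0.77), ([256.0, 144.0, 322.0, 213.0], 0.55)]
top iou 0.12808349146110057
scene iou 0.8284789644012945
w1 iou 0.7742918062747487
0 [ 0.4762 -0.1521  0.233   0.9935] 0.030239053070545197 0.28871107
scene 0.025836298
w1 0.0044027544
top iou 0.0
scene iou 0.8772845953002611
w1 iou 0.0
1 [ 0.5073 -0.3629 -0.1715  0.6783] 0.02092025801539421 0.049961448
scene 0.020920258
[0.55224616 0.16157095 0.16322793] [[-0.4, -0.3], [0.7, 1.5], [-0.1, 1.8], [-1.4, -0.5], [0.5, -3.6], [1.6, -1.2], [3.3, 1.2], [6.0, -2.1], [0.8, -0.4], [-0.4, -1.3]]
6.8833
```

View pics/wov.png

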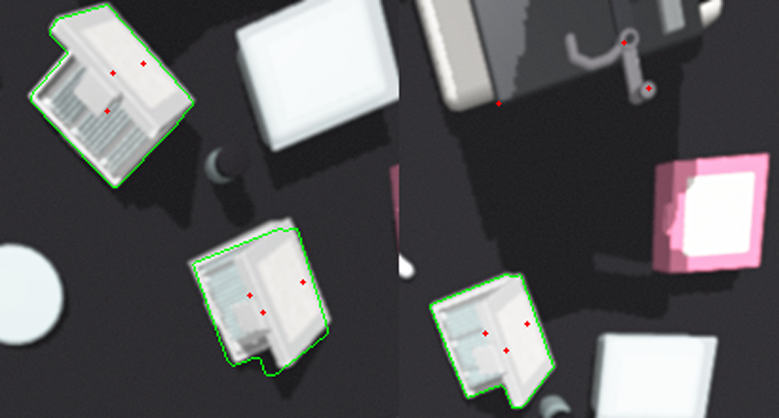

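Case A's fit matches both wrist views. The thumb pin is at wrist px (372,47), close to the model. B's outline is a few px off in yaw, so I'll refine it from the w0 picture and then press both covers.

Run:
```python
from fit2 import *
from scipy.optimize import minimize
P=np.load("poses2.npy"); w=cv2.imread("pics/w0.png")
def mask(x0,x1,y0,y1):
    g=cv2.cvtColor(w,cv2.COLOR_BGR2GRAY); m=np.zeros((384,512),np.uint8); m[y0:y1,x0:x1]=(g[y0:y1,x0:x1]>95)
    n,l,s,_=cv2.connectedComponentsWithStats(m); k=1+np.argmax(s[1:,4]); m=(l==k).astype(np.uint8)
    return cv2.GaussianBlur(cv2.morphologyEx(m,cv2.MORPH_CLOSE,np.ones((9,9))).astype(np.float32),(0,0),1.)
r0=mask(286,372,110,206)
d=arm.silhouettes("scene","case_a") 
d=[x["region"] for x in d if abs(x["bbox"][0]-115)<8]; rs=cv2.GaussianBlur(d[0].astype(np.float32),(0,0),1.)
f=lambda p:((hull(p,W0,0)-r0)**2).sum()/r0.sum()+.5*((hull(p,S,0)-rs)**2).sum()/rs.sum()
b=None
for da in(-.1,0,.1):
  for dt in(-.15,0,.15):
    x0=P[1]+[0,0,da,dt]; sx=np.vstack([x0]+[x0+q for q in np.diag([.012,.012,.1,.15])])
    r=minimize(f,x0,method="Nelder-Mead",options=dict(initial_simplex=sx,maxiter=150))
    if b is None or r.fun<b.fun:b=r
print(b.x,b.fun,f(P[1]),r0.sum()); P[1]=b.x; np.save("poses2.npy",P)
cn,_=cv2.findContours((hull(b.x,W0,0)>.5).astype(np.uint8),0,1); cv2.drawContours(w,cn,-1,(0,255,0),1)
cv2.imwrite("pics/wb.png",cv2.resize(w[100:215,280:380],None,fx=4,fy=4,interpolation=2))
```

```text
[ 0.5092672  -0.35790621 -0.10531254  0.79135642] 0.01854410395026207 0.09580058 3805.0002
```

View pics/wb.png

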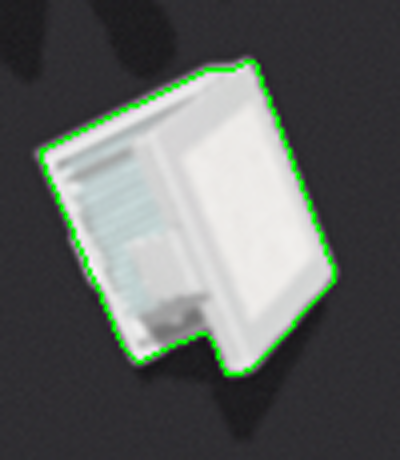

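B's outline now fits exactly. Pressing A, then B.

```bash
cat > press.py <<'E'
from fit2 import *
def press(p):
    M=Rz(p[2]);o=np.array([p[0],p[1],0])
    def pt(th,up=0):
        h=np.array([.0425,0,.03]); r=.072
        return o+M@(h+[-r*np.cos(th)+.01*np.sin(th),0,r*np.sin(th)+.01*np.cos(th)+up])
    th0=p[3]; s=pt(th0,.045); rot=down(np.arctan2(s[1],s[0])+np.pi/2)
    arm.reach(s,rot)
    for th in np.linspace(th0,.15,5): arm.servo_line(pt(th,.004),velocity=.09)
    e=pt(0,-.006); hit=arm.servo_line(e,velocity=.03,until_force=20)
    ob=arm.get_obs(); print("hit",hit,"z",ob["eef_pos"].round(4),"target",e.round(4),"F",ob["force"].round(1))
    arm.pause(.15); arm.servo_line(pt(0,.08),velocity=.2)
    print(arm.get_obs()["time_s"],arm.get_obs()["force"].round(1))
E
python3 - <<'E'
from press import *
P=np.load("poses2.npy"); press(P[0]); press(P[1])
arm.reach((.40,-.25,.36),down(np.pi/2-.45))
c=cam("wrist"); im=arm.grab_frame("wrist"); cv2.imwrite("pics/w2.png",im)
arm.grab_frame("scene");
for p in P[:2]:
    for n,cc in(("wrist",c),):
        for d in arm.silhouettes(n,"case_a"):
            b=np.array(d["bbox"]); q=proj(np.array([p[0],p[1],.03]),cc)[0]
            if np.hypot(*((b[:2]+b[2:])/2-q))<25:
                for th in(0,.1,.2): 
                    h=hull(np.r_[p[:3],th],cc,0)>.5; print(n,th,round((h&d["region"]).sum()/(h|d["region"]).sum(),3))
q=proj(np.array([[p[0],p[1],.03] for p in P[:2]]),c);print(q)
cr=[im[max(0,int(y)-45):int(y)+45,int(x)-60:int(x)+60] for x,y in q]; print([k.shape for k in cr])
cv2.imwrite("pics/w2c.png",np.hstack([cv2.resize(k,(390,300),interpolation=2) for k in cr]))
print(arm.get_obs()["time_s"])
E
```

```text
hit True z [ 0.4486 -0.1592  0.0402] target [ 0.4475 -0.1589  0.034 ] F [-4.1  1.6 11.9]
11.1167 [-0.9  0.9  0.6]
hit True z [ 0.4807 -0.3553  0.0402] target [ 0.4799 -0.3548  0.034 ] F [-2.4  1.6  9.2]
14.95 [ 0.3 -0.5 -0.2]
wrist 0 0.936
wrist 0.1 0.951
wrist 0.2 0.948
wrist 0 0.929
wrist 0.1 0.907
wrist 0.2 0.883
[[270.54023306  85.25732854]
 [336.06649279 187.5058805 ]]
[(90, 120, 3), (90, 120, 3)]
16.2167
```

View pics/w2c.png

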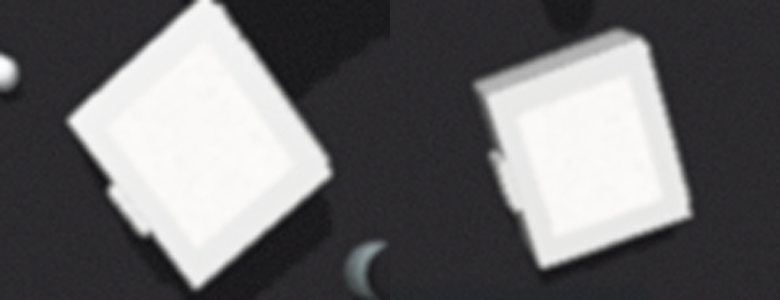

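Both covers look flat. I'll probe their heights by light touch and press again if one isn't caught, then look at the clamp.

Run:
```python
from press import *
import pickle
P=np.load("poses2.npy")
for p in (P[1],P[0]):
    M=Rz(p[2]); q=np.array([p[0],p[1],0])+M@[.0425-.072,0,0]
    arm.reach(q+[0,0,.062],down(np.arctan2(q[1],q[0])+np.pi/2))
    hit=arm.servo_line(q+[0,0,.037],velocity=.04,until_force=2.5); z=arm.get_obs()["eef_pos"][2]; print(hit,z)
    if z>.0425: print("re",arm.servo_line(q+[0,0,.032],velocity=.04,until_force=30),arm.get_obs()["eef_pos"][2]); arm.pause(.1)
    arm.servo_line(q+[0,0,.1],velocity=.2)
# view the clamp: camera over the pin
X=P[2]; pin=np.array([X[0],X[1],0])+Rz(X[2])@SP["thumb_pin"]; print("pin",pin)
tgt=pin+[-.13,-.04,.15]; arm.reach(tgt,down(np.arctan2(tgt[1],tgt[0])+np.pi/2))
c=cam("wrist"); im=arm.grab_frame("wrist"); cv2.imwrite("pics/w3.png",im)
ex=[]
for l in("thumb_pin","clamp_pivot","stage_top"):
    r=arm.spot_point("wrist",l); q=proj(np.array([X[0],X[1],0])+Rz(X[2])@np.array(SP[l]),c)[0]
    print(l,q.round(1),[(np.round(d["pixel"],1).tolist(),round(d["confidence"],2)) for d in r])
pickle.dump(c,open("c3.pkl","wb"))
x,y=[int(t) for t in proj(pin,c)[0]]; y0,x0=max(0,y-75),max(0,x-100)
cv2.imwrite("pics/w3c.png",cv2.resize(im[y0:y0+150,x0:x0+200],None,fx=4,fy=4,interpolation=2)); print(x0,y0,arm.get_obs()["time_s"])
```

```text
True 0.0403030951000805
True 0.04026504936855234
pin [0.59260665 0.03342638 0.1645    ]
thumb_pin [373.8 145.8] [([373.3, 144.7], 0.96)]
clamp_pivot [362.9 112. ] [([360.3, 111.1], 0.94)]
stage_top [337.5  20.7] [([333.0, 22.9], 0.98)]
273 70 21.4917
```

View pics/w3c.png

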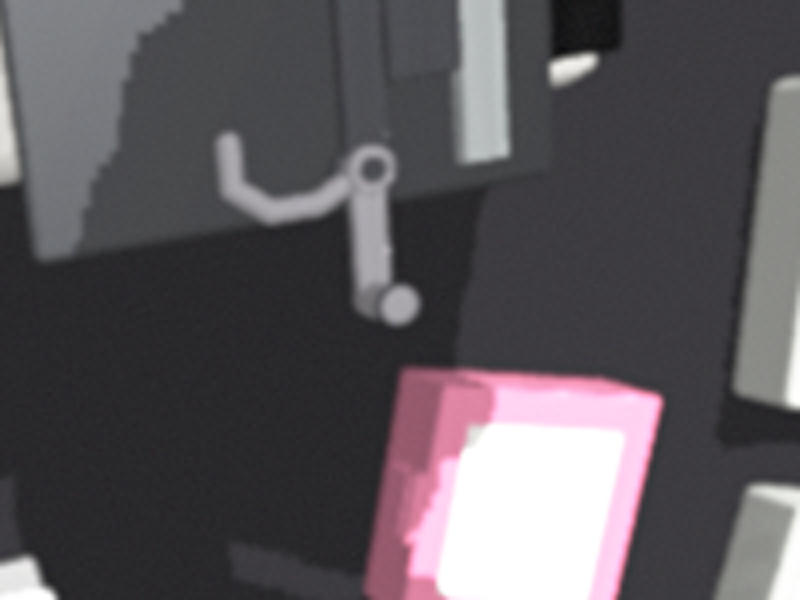

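The probe puts both covers at 40.3 mm, so they are shut. The pin shows at wrist px (373,146), matching the model within 1 px. The wrist camera would sit close to the viewing head, so I'll tilt the tool 20° away from the scope and push the pin.

```bash
cat > push.py <<'E'
from fit2 import *
X=np.load("poses2.npy")[2]; c3=pickle.load(open("c3.pkl","rb"))
a,b=[onz((273+u/4-.4,70+v/4-.4),c3,.14) for u,v in((40,262),(548,170))]
d=b-a; print("edge len",np.hypot(*d[:2]),"yaw",np.arctan2(d[1],d[0]),"fit",X[2])
pin=onz((373,145.7),c3,.1645); print("pin",pin)
yaw=(X[2]+np.arctan2(d[1],d[0]))/2
M=Rz(yaw); rot=R.from_matrix(M@R.from_euler('x',np.radians(20)).as_matrix()@Rz(np.pi/2)@np.diag([1.,-1,-1])).as_rotvec()
W=lambda x,y,z:np.array([pin[0],pin[1],0])+M@[x,y,0]+[0,0,z]   # relative to closed pin
E
python3 - <<'E'
from push import *
Z=.155
print(arm.solve_ik(W(-.042,-.03,.23),rot),arm.solve_ik(W(-.042,0,Z),rot),arm.solve_ik(W(.02,.006,Z),rot))
arm.reach(W(-.042,-.03,.23),rot); arm.servo_line(W(-.042,0,Z),velocity=.15)
hit=arm.servo_line(W(-.008,0,Z),velocity=.02,until_force=1.2)
o=arm.get_obs(); rel=M.T@(o["eef_pos"]-W(0,0,0)); print("contact",hit,rel.round(4),(M.T@o["force"]).round(2),o["time_s"])
np.save("rel.npy",rel)
im=arm.grab_frame("wrist"); cv2.imwrite("pics/w4.png",im)
E
```

```text
edge len 0.14575829193766576 yaw 0.1627467097790427 fit 0.16322793181879292
pin [0.59175331 0.03349966 0.1645    ]
[-0.33808627  0.13819673  1.64518583  0.30488946  1.53311978 -0.53956525] [-0.29182976  0.18364453  1.74068652  0.31794009  1.38535521 -0.54043518] [-0.23975434  0.31376261  1.584157    0.32529331  1.39489176 -0.48460735]
contact True [-0.0149  0.      0.1544] [-1.71 -0.08  1.15] 24.0083
```

Contact is on the pin's front face, with the tip 15 mm ahead of the pin centre. Now I'll push along the arc.

Run:
```python
from push import *
rel=np.load("rel.npy"); Z=.1545
pt=lambda t,e=0:W(rel[0]+.036*np.sin(t)+e,.036*(1-np.cos(t)),Z)
F=lambda:(M.T@arm.get_obs()["force"]).round(2)
for t in(.15,.3,.45): arm.servo_line(pt(t),velocity=.025,until_force=12); print(t,F(),(M.T@(arm.get_obs()["eef_pos"]-W(0,0,0))).round(4))
hit=arm.servo_line(pt(.6,.008),velocity=.012,until_force=6)
arm.pause(.4); o=arm.get_obs(); print("stop",hit,F(),(M.T@(o["eef_pos"]-W(0,0,0))).round(4),o["time_s"])
im=arm.grab_frame("wrist"); c=cam("wrist"); q=proj(W(.02,.006,.1645),c)[0]; print(q)
x0,y0=max(0,int(q[0])-100),max(0,int(q[1])-75)
cv2.imwrite("pics/w5c.png",cv2.resize(im[y0:y0+150,x0:x0+200],None,fx=4,fy=4,interpolation=2))
```

```text
edge len 0.14575829193766576 yaw 0.1627467097790427 fit 0.16322793181879292
pin [0.59175331 0.03349966 0.1645    ]
0.15 [-0.82 -0.95 -0.69] [-0.0097  0.0003  0.1541]
0.3 [-2.75 -1.34 -0.44] [-0.0042  0.0017  0.1544]
0.45 [-3.94 -1.2  -1.03] [0.0009 0.0036 0.1545]
stop True [-3.71 -0.33  2.82] [0.0037 0.0054 0.1528] 26.1833
[280.55934204 239.59218061]
```

View pics/w5c.png

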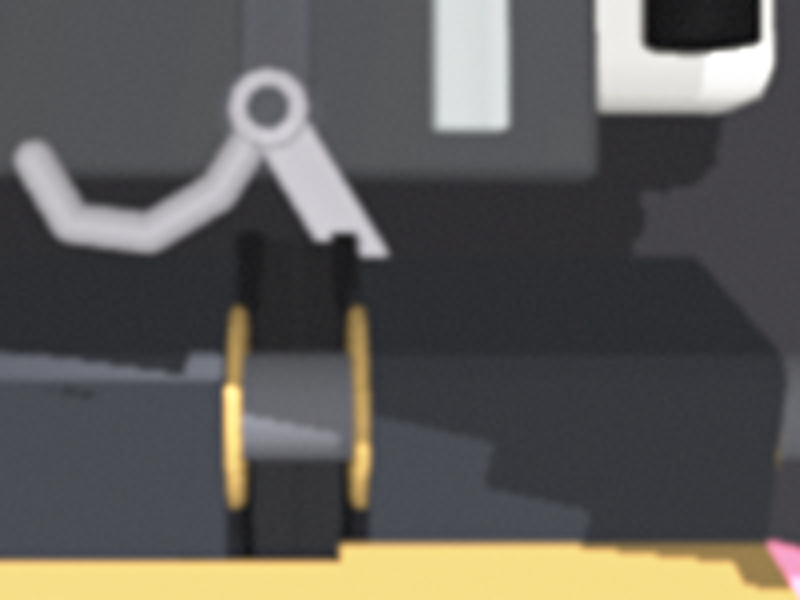

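The tail has swung to about 0.55–0.6 rad with the closed fingertips in front of the pin. The remaining force is only the spring's 4 N, so the stop isn't confirmed. I'll press a bit further.

Run:
```python
from push import *
rel=np.load("rel.npy")
F=lambda:(M.T@arm.get_obs()["force"]).round(2)
L=lambda:(M.T@(arm.get_obs()["eef_pos"]-W(0,0,0))).round(4)
p=L(); 
for i in range(6):
    h=arm.servo_line(W(p[0]+.0012*(i+1),min(.0064,p[1]+.0003*(i+1)),.155),velocity=.006,until_force=8); arm.pause(.15)
    f=F(); print(h,f,L())
    if f[0]<-9: break
arm.pause(.5); print(F(),L(),arm.get_obs()["time_s"])
```

```text
edge len 0.14575829193766576 yaw 0.1627467097790427 fit 0.16322793181879292
pin [0.59175331 0.03349966 0.1645    ]
False [-5.2   1.2  -4.28] [0.0044 0.0061 0.1545]
False [-6.7   1.33 -4.08] [0.0053 0.0064 0.1544]
False [-10.77   0.58  -2.32] [0.0055 0.0066 0.1543]
[-9.45 -0.79 -2.  ] [0.0055 0.0065 0.1543] 28.475
```

The tip is at x = 5.5 mm against 5.4 mm predicted at the stop. The force rose steeply to about 9.5 N, well under 30 N. The clamp is on its stop, so I'm handing in.

```bash
python3 -c "
from station import arm
print(arm.hand_in())"
```

```text
the job is handed in; nothing more can be done
None
```

I snapped both slide case covers shut (their tops measured flat at 40.3 mm) and handed in with the fingertips holding the slide clamp open at its stop with about 9.5 N; the hand-in returned no verdict.

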